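# Pack the three moon flasks into their fitted tray

### The job

Pack the set of three flat, disc-shaped frosted glass flasks: stand each one upright on the floor of the tray well made for its size, the largest flask in the longest well, the middle one in the middle-sized well, the smallest in the shortest. Leave the round-bodied bottle and the square-bodied bottle, which are not part of the set, standing where they are. It is glass: set each flask down rather than dropping it, and do not knock any bottle over.

Things in the scene. Friction and masses are not known exactly. Their poses are not given: they have to be found in the camera images.
- flask_large: Frosted-glass moon flask, the largest: upright flat disc 64 mm across, 26 mm thick, narrow neck on top, 84 mm tall over all. Disc centre 34 mm up, disc top 66 mm; foot 36 x 26 mm; neck 18 mm, lip 24 mm thick. Origin: centre of underside. z up, x normal to the flat faces, y along the width. Front and back alike; loose, 40 to 210 g.
- flask_medium: Frosted-glass moon flask, the middle: upright flat disc 50 mm across, 26 mm thick, narrow neck on top, 68 mm tall over all. Disc centre 27 mm up, disc top 52 mm; foot 28 x 26 mm; neck 16 mm, lip 22 mm thick. Origin: centre of underside. z up, x normal to the flat faces, y along the width. Front and back alike; loose, 40 to 210 g.
- flask_small: Frosted-glass moon flask, the smallest: upright flat disc 36 mm across, 26 mm thick, narrow neck on top, 54 mm tall over all. Disc centre 20 mm up, disc top 38 mm; foot 22 x 26 mm; neck 14 mm, lip 20 mm thick. Origin: centre of underside. z up, x normal to the flat faces, y along the width. Front and back alike; loose, 40 to 210 g.
- bottle_round: Look-alike to leave: frosted-glass bottle with a round body 52 mm in diameter (a circle from above), 70 mm tall with its neck. Origin: centre of the underside.
- bottle_square: Look-alike to leave: frosted-glass bottle with a square body 50 by 50 mm, shoulders at 58 mm, 78 mm tall with its neck. Origin: centre of the underside.
- tray: Shallow fixed wooden tray, 72 mm (x) by 282 mm (y), rim 18 mm high; it holds the three wells in a row along its y. Origin: centre of the underside, on the table.
- well_large: Fixed wooden well for the largest flask: 60 x 88 mm block in the tray, open slot 42 mm (x) by 76 mm (y); the flask's width goes along y. Origin: centre of underside, 5 mm over the table; felt floor 4 mm and wall tops 18 mm above the origin. The three wells stand 90 mm apart in any order, told apart by slot length.
- well_medium: Fixed wooden well for the middle flask: 60 x 88 mm block in the tray, open slot 42 mm (x) by 62 mm (y); the flask's width goes along y. Origin: centre of underside, 5 mm over the table; felt floor 4 mm and wall tops 18 mm above the origin. The three wells stand 90 mm apart in any order, told apart by slot length.
- well_small: Fixed wooden well for the smallest flask: 60 x 88 mm block in the tray, open slot 42 mm (x) by 48 mm (y); the flask's width goes along y. Origin: centre of underside, 5 mm over the table; felt floor 4 mm and wall tops 18 mm above the origin. The three wells stand 90 mm apart in any order, told apart by slot length.
There are look-alikes about, which are no part of the job. What is shaped like the flask_medium but turquoise or yellow is not meant.

How it is judged:
At the end, for the whole second after the job is handed in: Each flask stands in the well of its size: within 18 mm of the well's centre, its underside less than 8 mm above the well's origin (so on the floor, 4 mm up), tilted less than 0.1 rad, at rest and released; the two other bottles are within 20 mm of where they began and upright (0.1 rad) (horizontal distance between flask_large and well_large below 0.018 m and z of flask_large in the frame of well_large below 0.008 m and angle between each of flask_large, flask_medium, flask_small, bottle_round, bottle_square's own z axis and vertical below 0.1 rad and linear speed of each of flask_large, flask_medium, flask_small below 0.02 m/s and contact force between each of flask_large, flask_medium, flask_small and the fingers below 0.1 N and horizontal distance between flask_medium and well_medium below 0.018 m and z of flask_medium in the frame of well_medium below 0.008 m and horizontal distance between flask_small and well_small below 0.018 m and z of flask_small in the frame of well_small below 0.008 m and distance of each of bottle_round, bottle_square from where it was at the start of the episode below 0.02 m); the robot touches nothing.
It fails at once if a bottle or flask is knocked over (tilted more than 0.6 rad) (angle between any of flask_large, flask_medium, flask_small, bottle_round, bottle_square's own z axis and vertical above 0.6 rad).
It fails at once if a flask is dropped (falls free of the fingers faster than 0.6 m/s, about 20 mm) ((contact force between flask_large and the fingers below 0.1 N and linear speed of flask_large above 0.6 m/s) or (contact force between flask_medium and the fingers below 0.1 N and linear speed of flask_medium above 0.6 m/s) or (contact force between flask_small and the fingers below 0.1 N and linear speed of flask_small above 0.6 m/s)).
It also fails if it takes over 80 s, if anything falls off the work surface, if the arm or the gripper's body presses on something with over 40 N, if the wrist force passes 120 N, or if a joint passes its speed limit or range.

### The arm

A 6-joint arm with a two-finger parallel gripper is mounted at the origin on the work surface. World frame = base frame: x ahead of the robot, y to its left, z up, the work surface at z = 0. Lengths are in m, angles in rad, forces in N, time in s.
With the tool pointing down it reaches from about 0.3 to 0.875 m from the base axis. Payload 6.4 kg.
Tool frame: the origin (TCP) lies where the fingers leave the gripper's body, on its centre line; the fingertips stand 73 mm ahead of it and the grasp point (between the pads) lies 54 mm ahead of it; z points along the fingers, y is the direction in which the jaws open and shut (so a half turn about z gives the same grasp; the last joint's range is limited). The gripper opens to 85 mm and grips with 20 to 120 N. Pads are 22 mm wide; open, the fingers measure 114 mm over their backs; the gripper's body (76 mm by 85 mm) begins 54 mm behind the grasp point. The pads swing forward as they close: fully open they stand 13 mm farther back than shut.
Start: joints at [-1.42, 0.181, 1.607, -0, 1.354, -0.206], TCP at [0.201, -0.539, 0.304] pointing down, gripper open.
Joint ranges: [-2.99, 2.99], [-0.89, 2.07], [0.3, 2.58], [-1.14, 4.28], [0, 2.63], [-3.12, 3.12]. Speed limits (rad/s): [2.57, 2.57, 3.01, 3.14, 3.14, 3.14].

### API

Orientations are given as a 3x3 rotation matrix whose columns are the frame's x, y, z axes.
In Python, from plant import arm gives the robot as it stands.
- The arm moves only by the tool drive_tool, never from a script. Its argument "steps" is a list of rows, each a list of 5 numbers: the opening, from 0 (shut) to 1 (fully open), then the shift along the world's x, y, z in cm, then the turn about the world's z in rad. A call has exactly 10 rows; each row is the pose to reach, as a shift and turn from the pose commanded when the call began; what a row does not reach only later rows make up. A row lasts 1/10 s, in which the tool goes at most 50 mm and 8.59 degrees, less where a joint would pass 70% of its speed; a pose out of reach is approached as far as the arm can. A call with a gripper value outside its range is refused whole. The fingers move at their own pace and stop on an object; "newtons" is the grip in N (left out, the last holds). Time passes only in rows, so rows that repeat a pose let the fingers close, or fill a call up. It gives the time, the measured TCP pose, the force and the opening at its end, in the units of the state.
- arm.sense(): the state, without advancing time (a new reading comes with each control period).
- arm.grab_frame(name): name is "scene" or "top"; returns the picture (480x640x3 uint8, blue, green, red); there is no depth.
- arm.camera_info(name): a dict with "mtx" (3x3 intrinsics, pixels), "k1" (the pictures are not rectified: a ray, as slopes to the right and down, at radius r is drawn at 1 + k1 r^2 times it, then the intrinsics apply), "rvec" (rotation vector, rad) and "tvec" (3), from world to camera coordinates, as OpenCV has them. Camera axes: x right, y down, z forward; pixel columns grow to the right and rows downward; lengths in m; the calibration is good to about 2 mm. A picture is of the moment at which its call begins. camera_info takes no time and is no camera call.
- arm.hand_in(): hands the job in, once; it reports no verdict.
Trained networks look in the newest picture that a camera, given by its name, has taken for a name from the list of things; names that differ only in an ending like _2 or _b are one class to them, and where a whole thing is asked for, a point or a joint stands for the part that bears it (a point fixed in the world has none). Each returns a list of dicts, best first, with "p" (0 to 1); they miss things now and then, are a little off and sometimes report something else, mostly with a low value. They report only what shows in the picture. A call takes as long as a camera call. They do not tell look-alikes from the thing itself.
- arm.look_for(label, camera): "extent" ([centre column, centre row, width, height] as shares, 0 to 1, of the picture: columns of its width, rows of its height, round what is visible of it).
- arm.outline_of(label, camera): "mask" (480x640 bool, what is visible of it) and "extent" ([centre column, centre row, width, height] as shares, 0 to 1, of the picture: columns of its width, rows of its height, round what is visible of it).
- arm.place_of(label, camera): "point" ([column, row] as shares, 0 to 1, of the picture: columns of its width, rows of its height: a listed point, or the origin of a listed thing).
The state is a dict: "time_s": time; "joints": joint angles; "qd": joint speeds; "joint_efforts": joint torques, N m; "tcp_pos": TCP position; "orientation": TCP orientation; "wrist_force": force on the tool from outside, world axes, zero at the start; "torque": the same for the moment, N m; "width": finger opening in m.
Only numpy, scipy, OpenCV 4.12 (cv2) and the standard library are available. Lean on these libraries where they do the work, as an engineer would, in place of code of your own. Each camera call takes 0.05 s, during which the arm holds its last target.

## Working session

There is one attempt and no reset: what is moved stays moved. The work goes in short steps, Python scripts to look and compute and a tool call to move; the robot and the scene stay as the last step left them, time stands still between calls to the robot, and variables do not carry over. Pictures are saved under pics/ and viewed, and the job is handed in when it is done.

Besides the shell and the picture viewer there is one more tool, called after "Request:" as name([rows], argument=value, ...), one row to a line, values as JSON. drive_tool: Moves the arm, as the interface text tells. Its arguments: {"type":"object","properties":{"steps":{"type":"array"},"newtons":{"type":"number"}},"required":["steps"]}

```bash
mkdir -p pics; ls
python3 - <<'E'
from plant import arm
import cv2
s=arm.sense();print({k:s[k] for k in('time_s','tcp_pos','orientation','width')})
for n in("scene","top"):
    cv2.imwrite(f"pics/{n}0.png",arm.grab_frame(n));print(arm.camera_info(n))
E
```

```text
pics
{'time_s': 0.0, 'tcp_pos': array([ 0.20079352, -0.5383541 ,  0.30297389]), 'orientation': array([[ 9.37018656e-01,  3.49279209e-01, -2.68405583e-04],
       [ 3.49279132e-01, -9.37017117e-01,  1.73481745e-03],
       [ 3.54435040e-04, -1.71930479e-03, -9.99998459e-01]]), 'width': 0.08526587342761854}
{'mtx': array([[557.03367159,   0.        , 313.32434742],
       [  0.        , 557.03367159, 229.04045599],
       [  0.        ,   0.        ,   1.        ]]), 'k1': -0.03610549465224948, 'rvec': array([ 0.89697546,  2.36175384, -1.2431018 ]), 'tvec': array([ 0.4194427 , -0.17839784,  1.46354904])}
{'mtx': array([[469.29504863,   0.        , 315.41733894],
       [  0.        , 469.29504863, 244.02975789],
       [  0.        ,   0.        ,   1.        ]]), 'k1': 0.0326448771181299, 'rvec': array([ 2.19980348, -2.14625849,  0.11055206]), 'tvec': array([-0.00537293,  0.575465  ,  0.89915152])}
```

View pics/scene0.png

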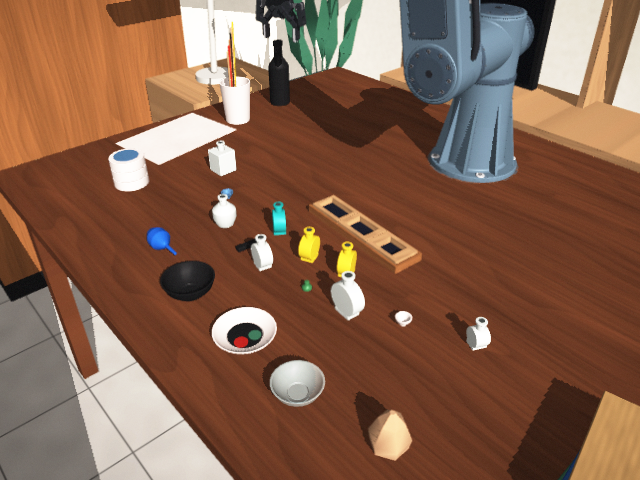

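View pics/top0.png

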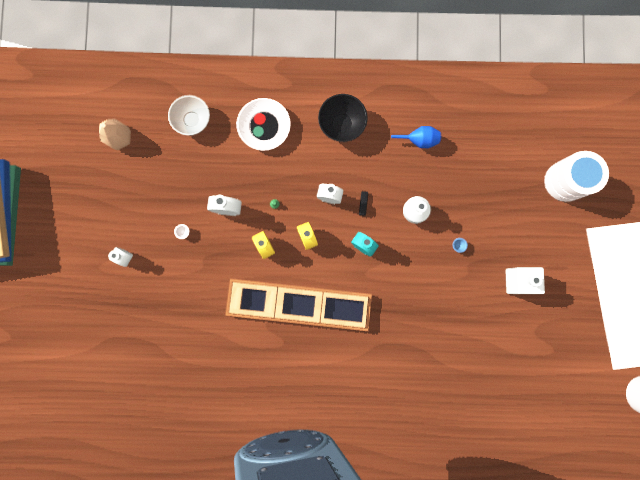

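```bash
cat > h.py <<'E'
import numpy as np, cv2, pickle
from plant import arm
def info(n): return arm.camera_info(n)
def proj(P,c):
    R,_=cv2.Rodrigues(c['rvec']);
    d=np.array([c['k1'],0,0,0,0.])
    return cv2.projectPoints(np.asarray(P,float).reshape(-1,3),c['rvec'],c['tvec'],c['mtx'],d)[0].reshape(-1,2)
def back(uv,z,c):
    R,_=cv2.Rodrigues(c['rvec']);o=-R.T@c['tvec']
    q=cv2.undistortPoints(np.asarray(uv,float).reshape(-1,1,2),c['mtx'],np.array([c['k1'],0,0,0,0.])).reshape(-1,2)
    d=np.c_[q,np.ones(len(q))]@R
    return o+d*((z-o[2])/d[:,2])[:,None]
E
python3 - <<'E'
from h import *
out={}
for l in ['flask_large','flask_medium','flask_small','bottle_round','bottle_square','well_large','well_medium','well_small','tray']:
    for n in ('top','scene'):
        r=arm.outline_of(l,n)
        out[l,n]=r
        c=info(n)
        for d in r[:4]:
            e=d['extent'];uv=(e[0]*640,e[1]*480);print(l,n,round(d['p'],2),np.round([uv[0],uv[1],e[2]*640,e[3]*480]),np.round(back([uv],0.02,c)[0],3))
pickle.dump(out,open('m.pkl','wb'))
im=cv2.imread('pics/top0.png')[150:350,90:560]
E
python3 -c "
import cv2
im=cv2.imread('pics/top0.png')
a=cv2.resize(im[170:340,90:390],(800,453),interpolation=cv2.INTER_CUBIC);cv2.imwrite('pics/c1.png',a)
im=cv2.imread('pics/scene0.png')
a=cv2.resize(im[190:360,200:500],(800,453),interpolation=cv2.INTER_CUBIC);cv2.imwrite('pics/c2.png',a)"
```

```text
flask_large top 0.96 [224. 206.  37.  19.] [0.649 0.194 0.02 ]
flask_large scene 0.66 [348. 296.  37.  46.] [0.632 0.178 0.02 ]
flask_medium top 0.84 [329. 193.  29.  21.] [ 0.68  -0.016  0.02 ]
flask_medium top 0.65 [306. 234.  20.  27.] [0.596 0.027 0.02 ]
flask_medium top 0.56 [365. 245.  24.  25.] [ 0.577 -0.09   0.02 ]
flask_medium top 0.54 [263. 245.  19.  25.] [0.571 0.113 0.02 ]
flask_medium scene 0.94 [278. 219.  15.  33.] [ 0.57  -0.104  0.02 ]
flask_medium scene 0.83 [311. 246.  21.  38.] [0.582 0.019 0.02 ]
flask_medium scene 0.58 [264. 254.  22.  34.] [ 0.67  -0.024  0.02 ]
flask_medium scene 0.57 [346. 259.  20.  30.] [0.56  0.099 0.02 ]
flask_small top 0.7 [121. 258.  21.  17.] [0.54  0.392 0.02 ]
flask_small scene 0.72 [479. 331.  25.  36.] [0.532 0.387 0.02 ]
bottle_round top 0.8 [417. 208.  25.  31.] [ 0.653 -0.193  0.02 ]
bottle_round scene 0.67 [225. 214.  23.  29.] [ 0.645 -0.198  0.02 ]
bottle_square top 0.61 [526. 281.  38.  28.] [ 0.514 -0.408  0.02 ]
bottle_square scene 0.78 [221. 159.  30.  32.] [ 0.506 -0.423  0.02 ]
well_large top 0.88 [346. 311.  48.  30.] [ 0.446 -0.055  0.02 ]
well_large top 0.68 [225. 208.  28.  19.] [0.645 0.192 0.02 ]
well_large scene 0.88 [337. 210.  44.  26.] [ 0.451 -0.044  0.02 ]
well_medium top 0.91 [298. 305.  48.  35.] [0.455 0.039 0.02 ]
well_medium top 0.58 [225. 204.  33.  18.] [0.651 0.192 0.02 ]
well_medium scene 0.71 [363. 229.  46.  29.] [0.462 0.047 0.02 ]
well_medium scene 0.62 [348. 295.  36.  43.] [0.631 0.175 0.02 ]
well_small top 0.55 [252. 300.  47.  39.] [0.463 0.132 0.02 ]
well_small scene 0.89 [391. 247.  52.  31.] [0.465 0.129 0.02 ]
tray top 0.88 [300. 306. 144.  47.] [0.454 0.037 0.02 ]
tray scene 0.89 [364. 238. 115.  70.] [0.484 0.071 0.02 ]
tray scene 0.15 [221. 158.  24.  34.] [ 0.504 -0.424  0.02 ]
```

View pics/c1.png

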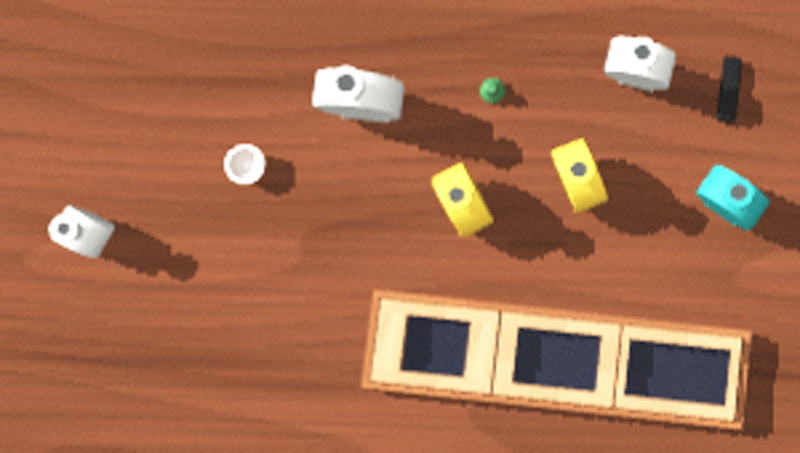

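View pics/c2.png

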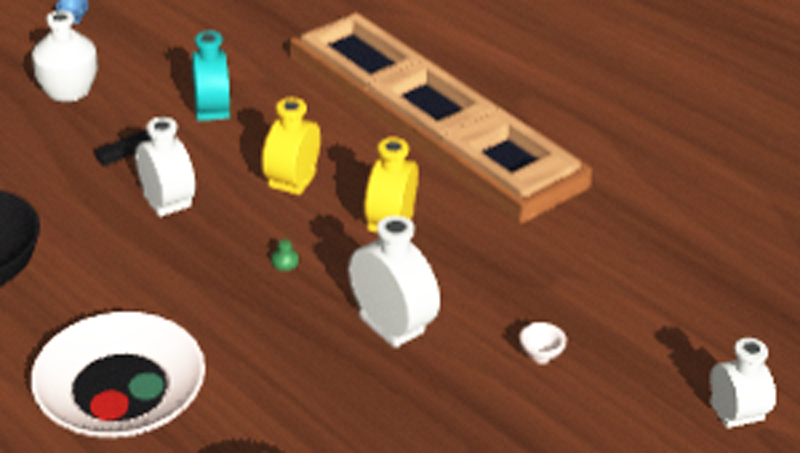

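```bash
cat > fit.py <<'E'
from h import *
from scipy.optimize import minimize
D={'large':(.064,.034,.066,.084,.036,.018,.024,'t'),'medium':(.050,.027,.052,.068,.028,.016,.022,'t'),'small':(.036,.020,.038,.054,.022,.014,.020,'t')}
t=np.linspace(0,2*np.pi,40,endpoint=False)
def parts(k):
    w,c,top,H,f,n,l,_=D[k]
    disc=[(sx*.013,w/2*np.cos(a),c+w/2*np.sin(a)) for a in t for sx in(-1,1)]
    foot=[(sx*.013,sy*f/2,z) for sx in(-1,1) for sy in(-1,1) for z in(0,c-.6*w/2)]
    neck=[(n/2*np.cos(a),n/2*np.sin(a),z) for a in t for z in(top-.004,H)]
    lip=[(l/2*np.cos(a),l/2*np.sin(a),z) for a in t for z in(H-.006,H)]
    return [np.array(p) for p in(disc,foot,neck,lip)]
S=4
def render(k,p,c,box):
    x,y,a=p;R=np.array([[np.cos(a),-np.sin(a),0],[np.sin(a),np.cos(a),0],[0,0,1]])
    u0,v0,u1,v1=box;m=np.zeros(((v1-v0)*S,(u1-u0)*S),np.uint8)
    for q in parts(k):
        uv=(proj(q@R.T+[x,y,getattr(render,'z',0)],c)+.5-[u0,v0])*S
        h=cv2.convexHull(uv.astype(np.float32))
        cv2.fillConvexPoly(m,np.round(h*16).astype(np.int32),1,shift=4)
    return cv2.resize(m.astype(np.float32),(u1-u0,v1-v0),interpolation=cv2.INTER_AREA)
def white(im):
    f=im.astype(np.float32)
    r=(f[...,0]+3)/(f[...,2]+3)
    return np.clip((r-.5)/.25,0,1)*(f[...,1]>50)
def fit(k,imgs,boxes,p0,w=None):
    cs={n:info(n) for n in imgs}
    ms={n:white(imgs[n])[boxes[n][1]:boxes[n][3],boxes[n][0]:boxes[n][2]] for n in imgs}
    for n in ms: # fill holes (mouth)
        b=(ms[n]>.5).astype(np.uint8);ct,_=cv2.findContours(b,cv2.RETR_EXTERNAL,cv2.CHAIN_APPROX_NONE)
        ct=max(ct,key=cv2.contourArea);f=np.zeros_like(b);cv2.drawContours(f,[ct],-1,1,-1)
        er=cv2.erode(f,np.ones((3,3)));di=cv2.dilate(f,np.ones((3,3)))
        ms[n]=np.where(er>0,1,ms[n]*di)
    def cost(p): return sum(np.abs(render(k,p,cs[n],boxes[n])-ms[n]).sum() for n in imgs)
    best=None
    for a in np.arange(0,np.pi,np.pi/12):
        s=np.array([[*p0,a]]+[[p0[0]+.01,p0[1],a],[p0[0],p0[1]+.01,a],[*p0,a+.2]])
        r=minimize(cost,[*p0,a],method='Nelder-Mead',options=dict(initial_simplex=s,xatol=1e-4,fatol=.05))
        if best is None or r.fun<best.fun: best=r
    return best,{n:ms[n].sum() for n in ms}
E
cat > run1.py <<'E'
from fit import *
im={n:cv2.imread(f'pics/{n}0.png') for n in('top','scene')}
B={'large':((200,185,250,225),(325,265,372,325),(.64,.185)),'medium':((310,175,350,212),(248,228,278,276),(.675,-.02)),'small':((103,242,140,275),(458,310,500,355),(.535,.39))}
for k,(bt,bs,p0) in B.items():
    for ns in(('top','scene'),('top',),('scene',)):
        r,a=fit(k,{n:im[n] for n in ns},{'top':bt,'scene':bs},p0);print(k,ns,np.round(r.x,4),round(r.fun,1),a)
E
python3 run1.py
```

```text
large ('top', 'scene') [ 0.6476  0.1898 -0.0863] 81.9 {'top': np.float32(604.473), 'scene': np.float32(1159.856)}
large ('top',) [ 0.6474  0.1914 -0.0856] 25.2 {'top': np.float32(604.473)}
large ('scene',) [0.6476 0.1891 3.0582] 32.2 {'scene': np.float32(1159.856)}
medium ('top', 'scene') [ 0.6789 -0.0173  2.9112] 70.8 {'top': np.float32(448.7181), 'scene': np.float32(615.2543)}
medium ('top',) [ 0.6781 -0.0166  2.9182] 15.8 {'top': np.float32(448.7181)}
medium ('scene',) [ 0.6789 -0.0187  2.9193] 25.3 {'scene': np.float32(615.2543)}
small ('top', 'scene') [0.542  0.391  2.6639] 60.8 {'top': np.float32(333.7246), 'scene': np.float32(622.87646)}
small ('top',) [0.5423 0.3929 2.6898] 14.9 {'top': np.float32(333.7246)}
small ('scene',) [ 0.542   0.3907 -0.4976] 19.9 {'scene': np.float32(622.87646)}
```

```bash
python3 - <<'E'
from h import *
from scipy.optimize import minimize,least_squares
o=pickle.load(open('m.pkl','rb'))
im=cv2.imread('pics/top0.png')
# dark slots: 
for n,box in (('top',(225,275,375,335)),('scene',(305,190,425,275))):
    img=cv2.imread(f'pics/{n}0.png');u0,v0,u1,v1=box
    f=img[v0:v1,u0:u1].astype(int)
    m=((f[...,2]<f[...,0]+8)&(f.sum(2)<200)).astype(np.uint8)
    ct,_=cv2.findContours(m,cv2.RETR_EXTERNAL,cv2.CHAIN_APPROX_NONE)
    for c in ct:
        if cv2.contourArea(c)>60:
            (cx,cy),wh,a=cv2.minAreaRect(c.astype(np.float32)+[u0,v0] if 0 else (c+np.array([u0,v0])).astype(np.float32))
            print(n,np.round((cx,cy),1),np.round(wh,1),a,'floor z.009',np.round(back([(cx,cy)],.009,info(n))[0],4))
            bp=cv2.boxPoints(((cx,cy),wh,a)); print(np.round(back(bp,.009,info(n))[:,:2],4).tolist())
m=o['tray','top'][0]['mask'].astype(np.uint8)
ct,_=cv2.findContours(m,cv2.RETR_EXTERNAL,cv2.CHAIN_APPROX_NONE)
r=cv2.minAreaRect(max(ct,key=cv2.contourArea));print(r);print(np.round(back(cv2.boxPoints(r),.018,info('top')),4))
E
python3 -c "
import cv2
im=cv2.imread('pics/top0.png')
cv2.imwrite('pics/c3.png',cv2.resize(im[272:338,220:380],(800,330),interpolation=cv2.INTER_CUBIC))"
```

```text
top [343.1 309.3] [36.1 19.8] 6.34019136428833 floor z.009 [ 0.4483 -0.0495  0.009 ]
[[0.432, -0.012], [0.4708, -0.0155], [0.4647, -0.0872], [0.4259, -0.0834]]
top [297.7 304.2] [29.  19.7] 6.115503787994385 floor z.009 [0.456  0.0412 0.009 ]
[[0.4391, 0.0714], [0.4778, 0.0684], [0.473, 0.0108], [0.4344, 0.014]]
top [252.8 299.4] [22.1 20. ] 7.125016689300537 floor z.009 [0.4635 0.1306 0.009 ]
[[0.4461, 0.1541], [0.4853, 0.1508], [0.4809, 0.107], [0.4417, 0.1105]]
scene [390.5 248. ] [15.3  8.3] 33.690067291259766 floor z.009 [0.4567 0.1216 0.009 ]
[[0.4679, 0.108], [0.4429, 0.0979], [0.4456, 0.1351], [0.47, 0.1444]]
scene [361.5 228. ] [19.   8.2] 34.99202346801758 floor z.009 [0.4491 0.0314 0.009 ]
[[0.4597, 0.0112], [0.4336, -0.0005], [0.4387, 0.0514], [0.464, 0.0619]]
scene [335.3 209.8] [21.4  7.8] 33.690067291259766 floor z.009 [ 0.4416 -0.0587  0.009 ]
[[0.4525, -0.0837], [0.4263, -0.0977], [0.4309, -0.0341], [0.4562, -0.0217]]
((298.33636474609375, 304.47039794921875), (143.4015655517578, 38.209808349609375), 5.856013774871826)
[[ 0.4298  0.1826  0.018 ]
 [ 0.5043  0.1782  0.018 ]
 [ 0.4824 -0.1047  0.018 ]
 [ 0.4081 -0.0979  0.018 ]]
```

View pics/c3.png

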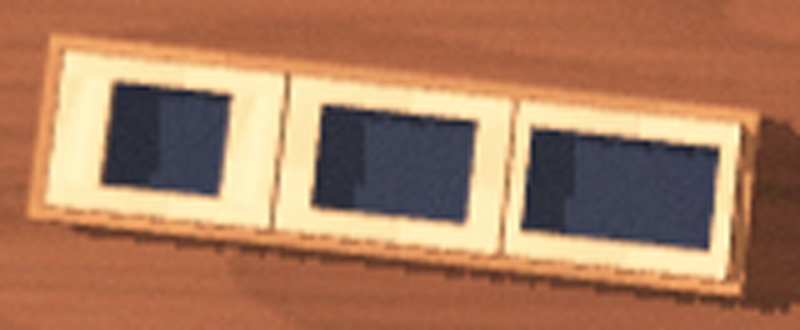

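Identified the set as the white flat discs: large at top (224,205), medium at (330,194), small at (120,257). The flask_medium look-alikes are yellow (306,234) and (263,245), and turquoise (365,245). They're ruled out by colour, which the enlarged crops confirm. The round bottle is at (417,210) and the square one at (525,281). Wells run from small (253,299) through medium (298,304) to large (343,309). I'll start with the large flask.

Request:
drive_tool([
  [0.6, 2.6, 4.2, 0, 0.11],
  [0.6, 5.2, 8.4, 0, 0.22],
  [0.6, 7.8, 12.6, 0, 0.33],
  [0.6, 10.4, 16.8, 0, 0.44],
  [0.6, 13, 21, 0, 0.55],
  [0.6, 15.6, 25.2, 0, 0.66],
  [0.6, 18.2, 29.4, 0, 0.77],
  [0.6, 20.8, 33.6, 0, 0.88],
  [0.6, 23.4, 37.8, 0, 0.99],
  [0.6, 26, 42, 0, 1.128],
], newtons=40)

```text
time_s: 2.0
tcp_pos: [0.4616, -0.1169, 0.3043]
orientation: [[0.081, 0.997, 0.001], [0.997, -0.081, -0.001], [-0.001, 0.001, -1.0]]
wrist_force: [1.1, -1.1, 1.1]
width: 0.0512
```

Request:
drive_tool([
  [0.6, 2.6, 4.2, 0, 0],
  [0.6, 5.2, 8.4, 0, 0],
  [0.6, 7.8, 12.6, -2, 0],
  [0.6, 10.4, 16.8, -4, 0],
  [0.6, 13, 21, -6, 0],
  [0.6, 15.6, 25.2, -8, 0],
  [0.6, 17.5, 29, -10, 0],
  [0.6, 18.7, 30.9, -10.4, 0],
  [0.6, 18.7, 30.9, -10.4, 0],
  [0.6, 18.7, 30.9, -10.4, 0],
])

```text
time_s: 3.0
tcp_pos: [0.6476, 0.1906, 0.1992]
orientation: [[0.084, 0.996, -0.001], [0.996, -0.084, -0.001], [-0.001, -0.001, -1.0]]
wrist_force: [0.6, -0.3, -0.5]
width: 0.0512
```

```bash
cat > st.py <<'E'
from h import *
import sys
s=arm.sense();o=s['orientation'];print(s['time_s'],np.round(s['tcp_pos'],4),'jaw',round(float(np.arctan2(o[1,1],o[0,1])),3),'w',round(s['width'],4),'F',np.round(s['wrist_force'],1),'j',np.round(s['joints'],2))
if len(sys.argv)>1:
    n,tag,u0,v0,u1,v1=sys.argv[1:7];im=arm.grab_frame(n);cv2.imwrite(f'pics/{tag}_full.png',im)
    u0,v0,u1,v1=map(int,(u0,v0,u1,v1));k=min(800/(u1-u0),600/(v1-v0));cv2.imwrite(f'pics/{tag}.png',cv2.resize(im[v0:v1,u0:u1],None,fx=k,fy=k,interpolation=cv2.INTER_CUBIC))
E
python3 st.py scene s1 280 170 480 320
```

```text
3.0 [0.6476 0.1906 0.1992] jaw -0.085 w 0.0512 F [ 0.6 -0.3 -0.5] j [ 0.11  0.5   1.42 -0.    1.23  0.2 ]
```

View pics/s1.png

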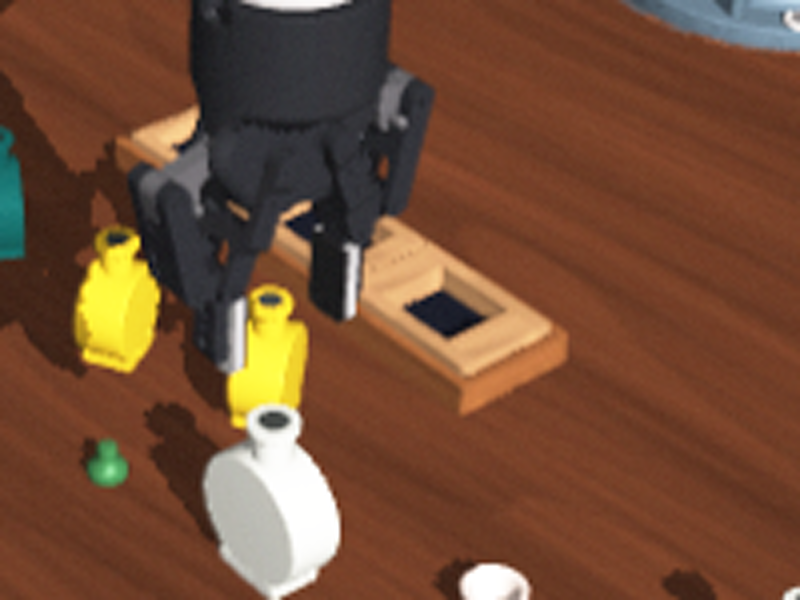

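Request:
drive_tool([
  [0.6, 0, 0, -2, 0],
  [0.6, 0, 0, -4, 0],
  [0.6, 0, 0, -6, 0],
  [0.6, 0, 0, -8, 0],
  [0.6, 0, 0, -9.5, 0],
  [0.6, 0, 0, -10.4, 0],
  [0.6, 0, 0, -10.4, 0],
  [0.6, 0, 0, -10.4, 0],
  [0.6, 0, 0, -10.4, 0],
  [0.6, 0, 0, -10.4, 0],
])

```text
time_s: 4.05
tcp_pos: [0.6485, 0.1903, 0.0971]
orientation: [[0.086, 0.996, 0.002], [0.996, -0.086, 0.0], [0.0, 0.002, -1.0]]
wrist_force: [-0.1, -0.5, 0.5]
width: 0.0509
```

```bash
python3 st.py scene s2 300 220 400 330
```

```text
4.05 [0.6485 0.1903 0.0971] jaw -0.086 w 0.0509 F [-0.1 -0.5  0.5] j [0.11 0.63 1.45 0.   1.06 0.2 ]
```

View pics/s2.png

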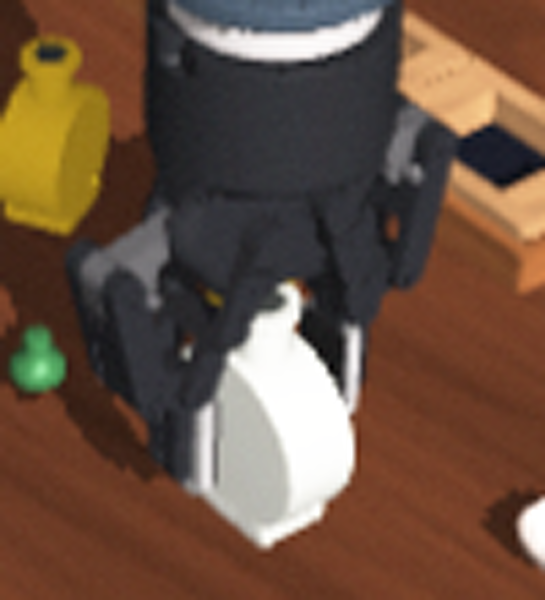

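Request:
drive_tool([
  [0.5, 0, 0, 0, 0],
  [0.45, 0, 0, 0, 0],
  [0.4, 0, 0, 0, 0],
  [0.35, 0, 0, 0, 0],
  [0.3, 0, 0, 0, 0],
  [0.25, 0, 0, 0, 0],
  [0.2, 0, 0, 0, 0],
  [0.2, 0, 0, 0, 0],
  [0.2, 0, 0, 0, 0],
  [0.2, 0, 0, 0.5, 0],
])

```text
time_s: 5.1
tcp_pos: [0.6471, 0.1901, 0.0999]
orientation: [[0.086, 0.996, -0.002], [0.996, -0.086, -0.0], [-0.0, -0.002, -1.0]]
wrist_force: [-0.5, 0.0, -2.5]
width: 0.0255
```

```bash
python3 st.py scene s3 300 220 400 330
```

```text
5.1 [0.6471 0.1901 0.0999] jaw -0.086 w 0.0255 F [-0.5  0.  -2.5] j [ 0.11  0.62  1.45 -0.    1.07  0.2 ]
```

View pics/s3.png

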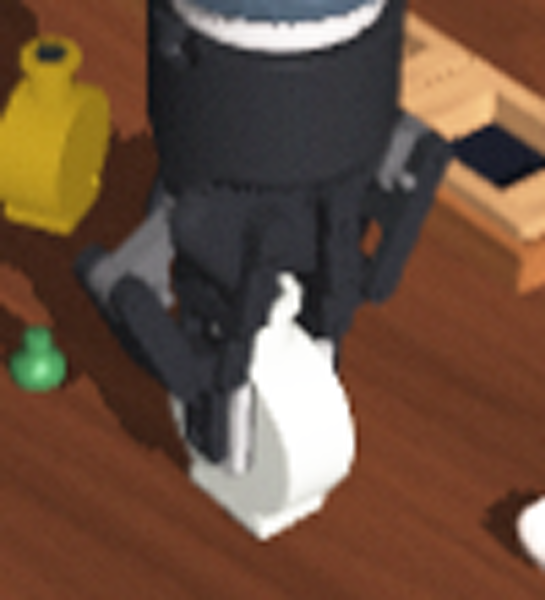

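Request:
drive_tool([
  [0.2, 0, 0, 1, 0],
  [0.2, 0, 0, 3, 0],
  [0.2, 0, 0, 5.5, 0],
  [0.2, 0, 0, 8, 0],
  [0.2, 0, 0, 10.5, 0],
  [0.2, 0, 0, 11, 0],
  [0.2, -2, -2.4, 11, 0],
  [0.2, -5, -6, 11, 0],
  [0.2, -8, -9.6, 11, 0],
  [0.2, -11, -13.2, 11, 0],
])

```text
time_s: 6.15
tcp_pos: [0.5361, 0.0573, 0.21]
orientation: [[0.085, 0.996, -0.001], [0.996, -0.085, -0.0], [-0.0, -0.001, -1.0]]
wrist_force: [0.7, -0.0, -1.0]
width: 0.0254
```

Request:
drive_tool([
  [0.2, -3, -3.6, 0, 0],
  [0.2, -6, -7.2, 0, 0],
  [0.2, -8, -9.6, 0, 0],
  [0.2, -8.9, -10.7, -1, 0],
  [0.2, -8.9, -10.7, -3, 0],
  [0.2, -8.9, -10.7, -4.5, 0],
  [0.2, -8.9, -10.7, -5.5, 0],
  [0.2, -8.9, -10.7, -6, 0],
  [0.2, -8.9, -10.7, -6, 0],
  [0.2, -8.9, -10.7, -6, 0],
])

```text
time_s: 7.15
tcp_pos: [0.4492, -0.0488, 0.1512]
orientation: [[0.086, 0.996, 0.0], [0.996, -0.086, -0.0], [-0.0, 0.0, -1.0]]
wrist_force: [-0.4, -1.5, -1.6]
width: 0.0253
```

```bash
python3 st.py scene s4 270 150 430 270;python3 st.py top t4 220 230 380 350
```

```text
7.15 [ 0.4492 -0.0488  0.1512] jaw -0.086 w 0.0253 F [-0.4 -1.5 -1.6] j [-0.37  0.12  2.03 -0.    1.   -0.29]
7.2 [ 0.4494 -0.0488  0.1515] jaw -0.086 w 0.0257 F [-0.6  0.  -1.8] j [-0.37  0.12  2.03 -0.    1.   -0.29]
```

View pics/s4.png

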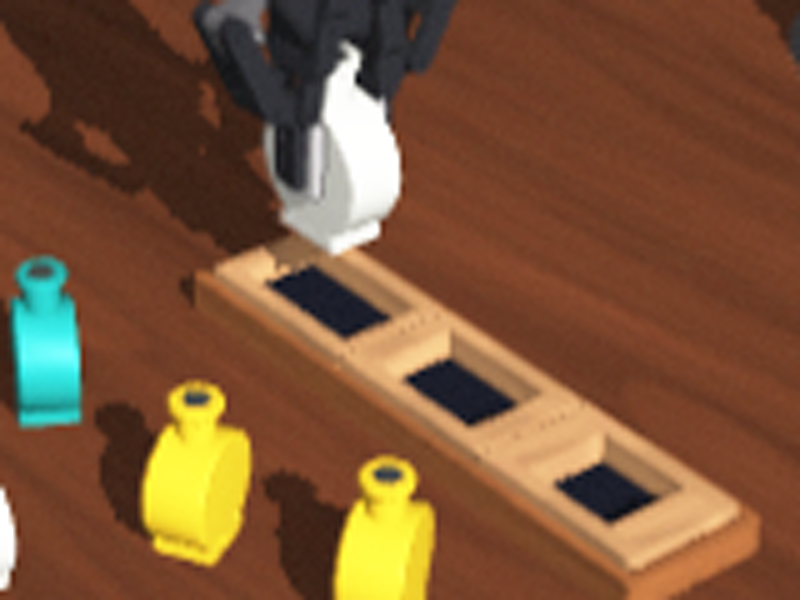

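View pics/t4.png

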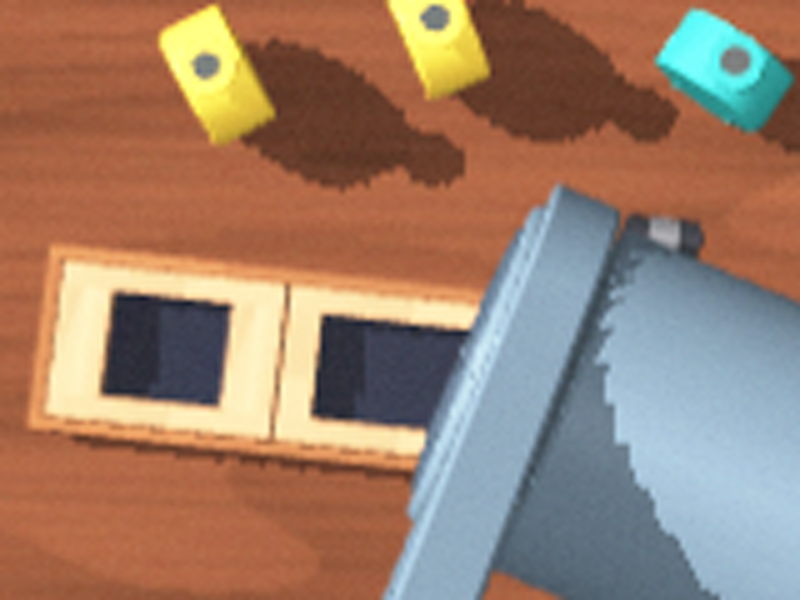

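Request:
drive_tool([
  [0.2, 0, 0, -1, 0],
  [0.2, 0, 0, -2, 0],
  [0.2, 0, 0, -3, 0],
  [0.2, 0, 0, -3.6, 0],
  [0.2, 0, 0, -4.0, 0],
  [0.2, 0, 0, -4.2, 0],
  [0.2, 0, 0, -4.3, 0],
  [0.2, 0, 0, -4.4, 0],
  [0.2, 0, 0, -4.4, 0],
  [0.2, 0, 0, -4.4, 0],
])

```text
time_s: 8.25
tcp_pos: [0.449, -0.0488, 0.1071]
orientation: [[0.086, 0.996, 0.0], [0.996, -0.086, -0.0], [-0.0, 0.0, -1.0]]
wrist_force: [0.3, 0.2, -2.4]
width: 0.0258
```

```bash
python3 st.py scene s5 270 150 430 270
```

```text
8.25 [ 0.449  -0.0488  0.1071] jaw -0.086 w 0.0258 F [ 0.3  0.2 -2.4] j [-0.37  0.2   2.04  0.    0.89 -0.29]
```

View pics/s5.png

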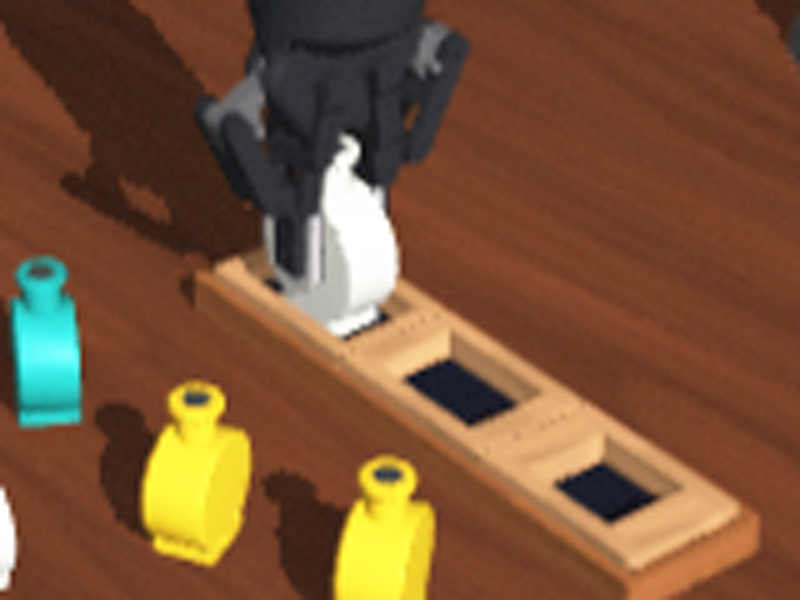

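In the slot and nearly down. I'll creep to contact, then check the force.

Request:
drive_tool([
  [0.2, 0, 0, -0.1, 0],
  [0.2, 0, 0, -0.1, 0],
  [0.2, 0, 0, -0.15, 0],
  [0.2, 0, 0, -0.15, 0],
  [0.2, 0, 0, -0.2, 0],
  [0.2, 0, 0, -0.2, 0],
  [0.2, 0, 0, -0.2, 0],
  [0.2, 0, 0, -0.2, 0],
  [0.2, 0, 0, -0.2, 0],
  [0.2, 0, 0, -0.2, 0],
])

```text
time_s: 9.3
tcp_pos: [0.4488, -0.0488, 0.1049]
orientation: [[0.086, 0.996, -0.0], [0.996, -0.086, 0.0], [0.0, -0.0, -1.0]]
wrist_force: [-0.1, -0.8, -2.2]
width: 0.0256
```

Request:
drive_tool([
  [0.2, 0, 0, -0.05, 0],
  [0.2, 0, 0, -0.1, 0],
  [0.2, 0, 0, -0.1, 0],
  [0.2, 0, 0, -0.15, 0],
  [0.2, 0, 0, -0.15, 0],
  [0.2, 0, 0, -0.2, 0],
  [0.2, 0, 0, -0.2, 0],
  [0.2, 0, 0, -0.2, 0],
  [0.2, 0, 0, -0.2, 0],
  [0.2, 0, 0, -0.2, 0],
])

```text
time_s: 10.3
tcp_pos: [0.449, -0.0488, 0.1048]
orientation: [[0.085, 0.996, -0.001], [0.996, -0.085, -0.0], [-0.0, -0.001, -1.0]]
wrist_force: [-10.2, 2.5, 24.6]
width: 0.0258
```

Request:
drive_tool([
  [0.2, 0, 0, 0.15, 0],
  [0.2, 0, 0, 0.18, 0],
  [0.3, 0, 0, 0.2, 0],
  [0.35, 0, 0, 0.2, 0],
  [0.4, 0, 0, 0.2, 0],
  [0.45, 0, 0, 0.2, 0],
  [0.5, 0, 0, 0.2, 0],
  [0.5, 0, 0, 0.2, 0],
  [0.5, 0, 0, 1.5, 0],
  [0.5, 0, 0, 3, 0],
])

```text
time_s: 11.3
tcp_pos: [0.4483, -0.0486, 0.1326]
orientation: [[0.086, 0.996, -0.002], [0.996, -0.086, 0.001], [0.001, -0.002, -1.0]]
wrist_force: [0.2, -0.5, -0.2]
width: 0.0425
```

```bash
python3 st.py scene s6 270 150 430 270
```

```text
11.3 [ 0.4483 -0.0486  0.1326] jaw -0.086 w 0.0425 F [ 0.2 -0.5 -0.2] j [-0.37  0.15  2.04  0.    0.95 -0.29]
```

View pics/s6.png

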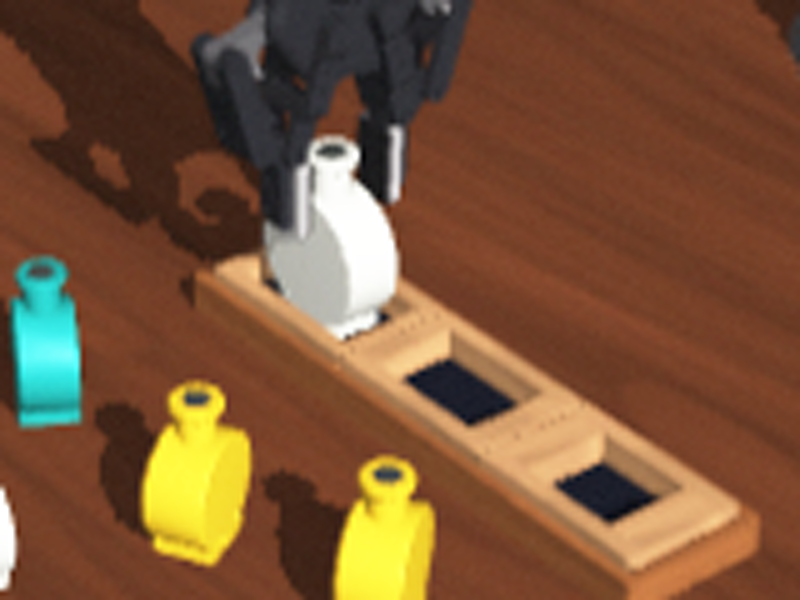

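Request:
drive_tool([
  [0.5, 0, 0, 3, 0],
  [0.5, 0, 0, 6, 0],
  [0.5, 0, 0, 7, 0],
  [0.6, 3, 0.4, 7, -0.02],
  [0.6, 7.5, 1, 7, -0.05],
  [0.6, 12, 1.6, 7, -0.08],
  [0.6, 16.5, 2.2, 7, -0.11],
  [0.6, 21, 2.9, 7, -0.141],
  [0.6, 23, 3.1, 7, -0.141],
  [0.6, 23, 3.1, 6, -0.141],
])

```text
time_s: 12.35
tcp_pos: [0.6814, -0.0176, 0.1925]
orientation: [[0.224, 0.975, 0.003], [0.975, -0.224, -0.0], [0.0, 0.003, -1.0]]
wrist_force: [0.3, 0.0, 0.1]
width: 0.0514
```

```bash
python3 st.py top t7 220 160 380 340;python3 st.py scene s7 220 150 430 290
cat > chk.py <<'E'
from fit import *
import sys
# where is placed flask: scene only/top, z=.009
render.z=.009
k,n,tag,u0,v0,u1,v1,x,y=sys.argv[1:]
r,a=fit(k,{n:cv2.imread(f'pics/{tag}_full.png')},{n:(int(u0),int(v0),int(u1),int(v1))},(float(x),float(y)));print(k,n,np.round(r.x,4),r.fun,a)
E
```

```text
12.35 [ 0.6814 -0.0176  0.1925] jaw -0.226 w 0.0514 F [0.3 0.  0.1] j [-0.2   0.52  1.4   0.    1.22  0.03]
12.4 [ 0.6783 -0.0175  0.1892] jaw -0.226 w 0.0512 F [-0.9 -0.1 -1.6] j [-0.2   0.52  1.41 -0.    1.22  0.03]
```

View pics/t7.png

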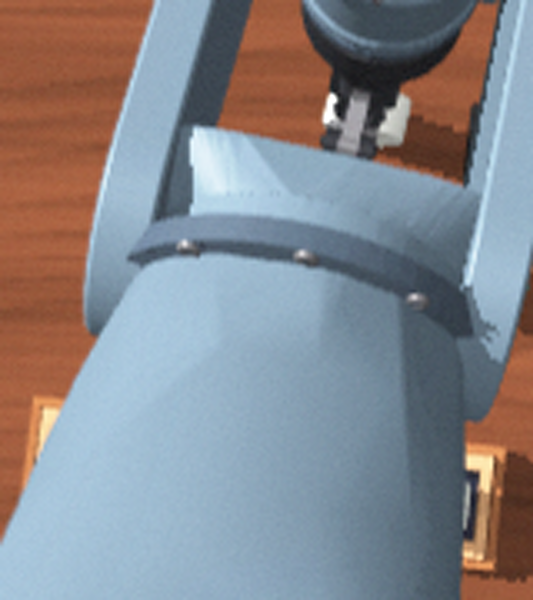

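View pics/s7.png

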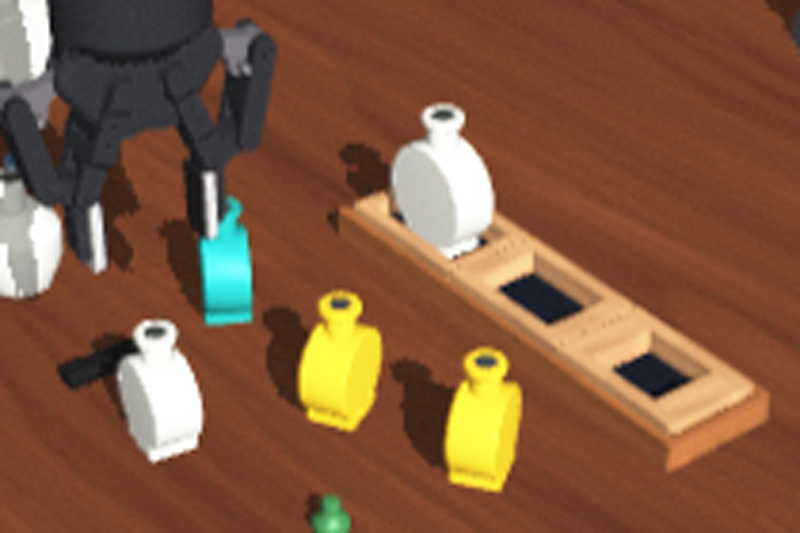

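Request:
drive_tool([
  [0.6, 0, 0, -2, 0],
  [0.6, 0, 0, -4, 0],
  [0.6, 0, 0, -6, 0],
  [0.6, 0, 0, -8, 0],
  [0.6, 0, 0, -9.2, 0],
  [0.6, 0, 0, -9.8, 0],
  [0.6, 0, 0, -9.8, 0],
  [0.6, 0, 0, -9.8, 0],
  [0.6, 0, 0, -9.8, 0],
  [0.6, 0, 0, -9.8, 0],
])

```text
time_s: 13.45
tcp_pos: [0.6794, -0.0179, 0.096]
orientation: [[0.225, 0.974, 0.002], [0.974, -0.225, -0.0], [0.0, 0.002, -1.0]]
wrist_force: [-0.0, 0.1, 0.1]
width: 0.0511
```

```bash
python3 st.py scene s8 220 190 320 290; python3 chk.py large scene s7 316 172 355 219 .449 -.049
```

```text
13.45 [ 0.6794 -0.0179  0.096 ] jaw -0.227 w 0.0511 F [-0.   0.1  0.1] j [-0.2   0.64  1.44  0.    1.06  0.03]
large scene [ 0.4491 -0.0515  3.0704] 44.68830490112305 {'scene': np.float32(772.13586)}
```

View pics/s8.png

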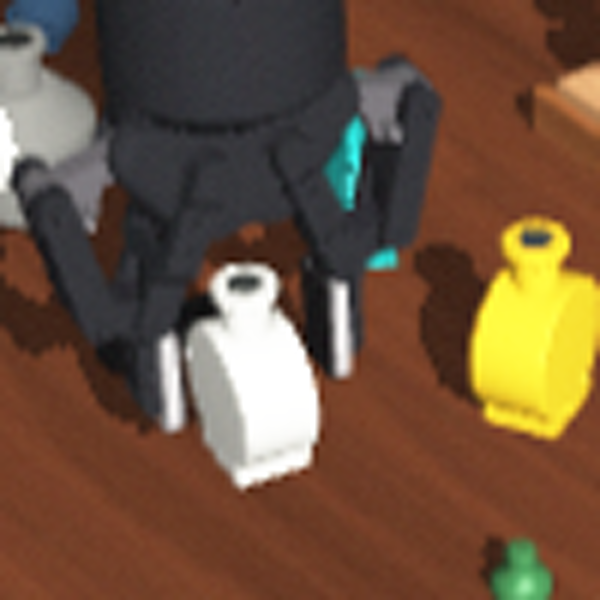

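Request:
drive_tool([
  [0.5, 0, 0, 0, 0],
  [0.45, 0, 0, 0, 0],
  [0.4, 0, 0, 0, 0],
  [0.35, 0, 0, 0, 0],
  [0.3, 0, 0, 0, 0],
  [0.25, 0, 0, 0, 0],
  [0.2, 0, 0, 0, 0],
  [0.2, 0, 0, 0, 0],
  [0.2, 0, 0, 0, 0],
  [0.2, 0, 0, 0.5, 0],
])

```text
time_s: 14.5
tcp_pos: [0.6781, -0.0177, 0.099]
orientation: [[0.225, 0.974, -0.002], [0.974, -0.225, 0.0], [-0.0, -0.002, -1.0]]
wrist_force: [-1.2, 0.4, -1.5]
width: 0.0253
```

```bash
python3 st.py scene s9 220 190 320 290
```

```text
14.5 [ 0.6781 -0.0177  0.099 ] jaw -0.227 w 0.0253 F [-1.2  0.4 -1.5] j [-0.2   0.63  1.44 -0.    1.07  0.03]
```

View pics/s9.png

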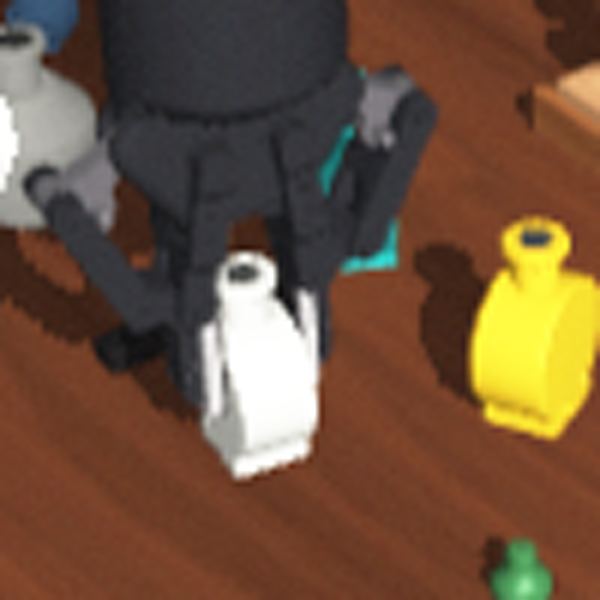

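Request:
drive_tool([
  [0.2, 0, 0, 1, 0],
  [0.2, 0, 0, 3, 0],
  [0.2, 0, 0, 5.5, 0],
  [0.2, 0, 0, 8, 0],
  [0.2, 0, 0, 10.5, 0],
  [0.2, 0, 0, 11, 0],
  [0.2, -2, 0.5, 11, 0.03],
  [0.2, -5, 1.3, 11, 0.06],
  [0.2, -8.5, 2.3, 11, 0.09],
  [0.2, -12, 3.2, 11, 0.12],
])

```text
time_s: 15.55
tcp_pos: [0.5571, 0.0146, 0.2089]
orientation: [[0.106, 0.994, -0.001], [0.994, -0.106, 0.0], [0.0, -0.001, -1.0]]
wrist_force: [-0.4, 0.3, -0.7]
width: 0.0254
```

Request:
drive_tool([
  [0.2, -4, 1.1, 0, 0.022],
  [0.2, -7, 1.8, 0, 0.022],
  [0.2, -9.3, 2.4, 0, 0.022],
  [0.2, -10.2, 2.7, -0.5, 0.022],
  [0.2, -10.2, 2.7, -1.5, 0.022],
  [0.2, -10.2, 2.7, -3.5, 0.022],
  [0.2, -10.2, 2.7, -5.5, 0.022],
  [0.2, -10.2, 2.7, -6, 0.022],
  [0.2, -10.2, 2.7, -6, 0.022],
  [0.2, -10.2, 2.7, -6, 0.022],
])

```text
time_s: 16.55
tcp_pos: [0.4577, 0.041, 0.1502]
orientation: [[0.085, 0.996, 0.001], [0.996, -0.085, -0.0], [-0.0, 0.001, -1.0]]
wrist_force: [0.8, 0.0, -0.9]
width: 0.0254
```

```bash
python3 st.py scene s10 290 150 430 270
```

```text
16.55 [0.4577 0.041  0.1502] jaw -0.085 w 0.0254 F [ 0.8  0.  -0.9] j [-0.17  0.13  2.01 -0.    1.   -0.08]
```

View pics/s10.png

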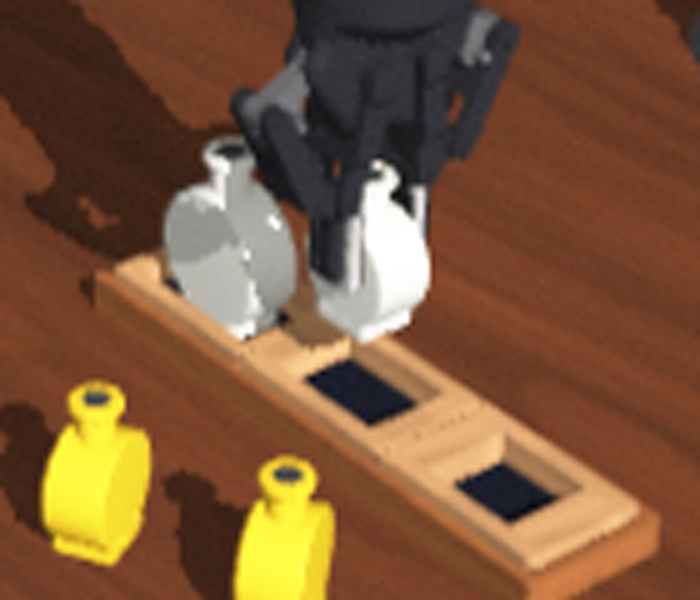

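Request:
drive_tool([
  [0.2, 0, 0, -1, 0],
  [0.2, 0, 0, -2, 0],
  [0.2, 0, 0, -3, 0],
  [0.2, 0, 0, -3.6, 0],
  [0.2, 0, 0, -4.0, 0],
  [0.2, 0, 0, -4.2, 0],
  [0.2, 0, 0, -4.3, 0],
  [0.2, 0, 0, -4.4, 0],
  [0.2, 0, 0, -4.5, 0],
  [0.2, 0, 0, -4.5, 0],
])

```text
time_s: 17.6
tcp_pos: [0.4569, 0.0412, 0.105]
orientation: [[0.085, 0.996, 0.0], [0.996, -0.085, -0.0], [-0.0, 0.0, -1.0]]
wrist_force: [-0.8, 0.1, -2.1]
width: 0.0254
```

Request:
drive_tool([
  [0.2, 0, 0, -0.05, 0],
  [0.2, 0, 0, -0.05, 0],
  [0.2, 0, 0, -0.1, 0],
  [0.2, 0, 0, -0.1, 0],
  [0.2, 0, 0, -0.15, 0],
  [0.2, 0, 0, -0.15, 0],
  [0.2, 0, 0, -0.15, 0],
  [0.2, 0, 0, -0.15, 0],
  [0.2, 0, 0, -0.15, 0],
  [0.2, 0, 0, -0.15, 0],
])

```text
time_s: 18.6
tcp_pos: [0.4569, 0.0412, 0.1039]
orientation: [[0.085, 0.996, -0.0], [0.996, -0.085, -0.0], [-0.0, -0.0, -1.0]]
wrist_force: [-2.2, 0.6, 5.1]
width: 0.0252
```

```bash
python3 st.py scene s11 290 150 430 270
```

```text
18.6 [0.4569 0.0412 0.1039] jaw -0.085 w 0.0252 F [-2.2  0.6  5.1] j [-0.17  0.22  2.03 -0.    0.89 -0.08]
```

View pics/s11.png

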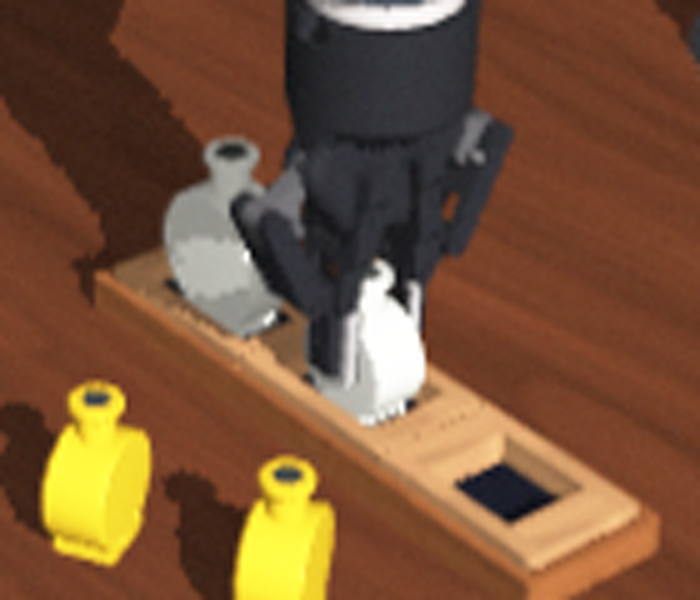

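Contact is at about 5 N. Releasing and rising.

Request:
drive_tool([
  [0.2, 0, 0, 0.02, 0],
  [0.25, 0, 0, 0.04, 0],
  [0.3, 0, 0, 0.05, 0],
  [0.35, 0, 0, 0.05, 0],
  [0.4, 0, 0, 0.05, 0],
  [0.45, 0, 0, 0.05, 0],
  [0.5, 0, 0, 0.05, 0],
  [0.5, 0, 0, 0.05, 0],
  [0.5, 0, 0, 1.5, 0],
  [0.5, 0, 0, 3, 0],
])

```text
time_s: 19.65
tcp_pos: [0.4563, 0.0413, 0.1332]
orientation: [[0.085, 0.996, -0.002], [0.996, -0.085, 0.0], [0.0, -0.002, -1.0]]
wrist_force: [-0.3, 0.9, -0.1]
width: 0.0427
```

```bash
python3 st.py scene s12 290 150 430 270
```

```text
19.65 [0.4563 0.0413 0.1332] jaw -0.085 w 0.0427 F [-0.3  0.9 -0.1] j [-0.17  0.16  2.02  0.    0.96 -0.08]
```

View pics/s12.png

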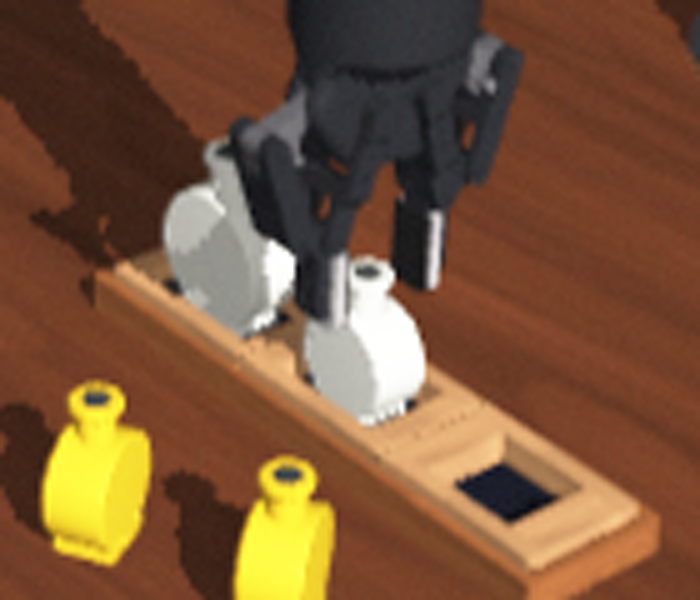

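Request:
drive_tool([
  [0.5, 0, 0, 3, 0],
  [0.5, 0, 0, 6, 0],
  [0.5, 0, 0, 7, 0],
  [0.6, 0.7, 3, 7, -0.06],
  [0.6, 1.8, 7.5, 7, -0.12],
  [0.6, 2.9, 12, 7, -0.18],
  [0.6, 4, 16.5, 7, -0.24],
  [0.6, 5.1, 21, 7, -0.3],
  [0.6, 6.2, 25.5, 7, -0.36],
  [0.6, 7.3, 30, 7, -0.39],
])

```text
time_s: 20.7
tcp_pos: [0.5296, 0.343, 0.202]
orientation: [[0.459, 0.888, -0.001], [0.888, -0.459, -0.001], [-0.001, -0.001, -1.0]]
wrist_force: [0.3, -0.3, 0.7]
width: 0.0508
```

Request:
drive_tool([
  [0.6, 0.8, 3.3, 0, 0],
  [0.6, 1.2, 5, 0, 0],
  [0.6, 1.2, 5, -1, 0],
  [0.6, 1.2, 5, -2, 0],
  [0.6, 1.2, 5, -3, 0],
  [0.6, 1.2, 5, -4, 0],
  [0.6, 1.2, 5, -5, 0],
  [0.6, 1.2, 5, -5, 0],
  [0.6, 1.2, 5, -5, 0],
  [0.6, 1.2, 5, -5, 0],
])

```text
time_s: 21.7
tcp_pos: [0.5423, 0.3913, 0.1541]
orientation: [[0.457, 0.889, 0.001], [0.889, -0.457, 0.0], [0.001, 0.001, -1.0]]
wrist_force: [0.0, 0.3, 0.6]
width: 0.0513
```

```bash
python3 st.py scene s13 420 250 540 360;python3 st.py top t13 80 210 180 300
```

```text
21.7 [0.5423 0.3913 0.1541] jaw -0.475 w 0.0513 F [0.  0.3 0.6] j [ 0.45  0.54  1.46 -0.    1.15  0.92]
21.75 [0.5423 0.3914 0.1542] jaw -0.475 w 0.0511 F [0.3 0.1 0.4] j [ 0.45  0.54  1.46 -0.    1.15  0.92]
```

View pics/s13.png

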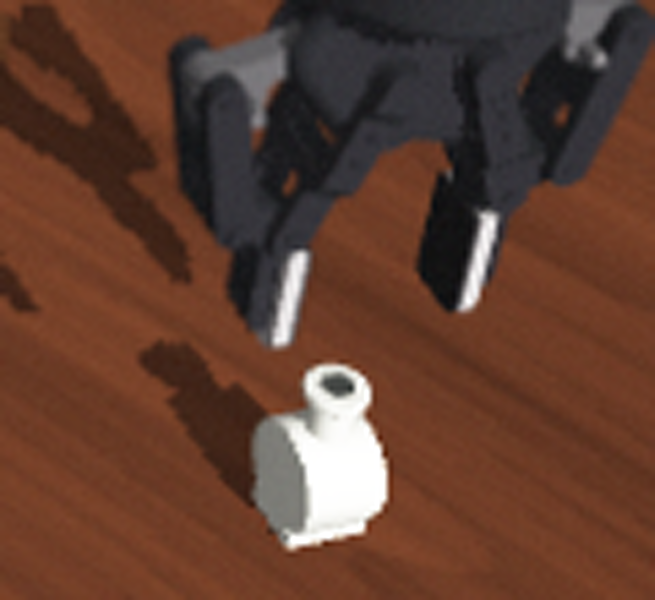

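View pics/t13.png

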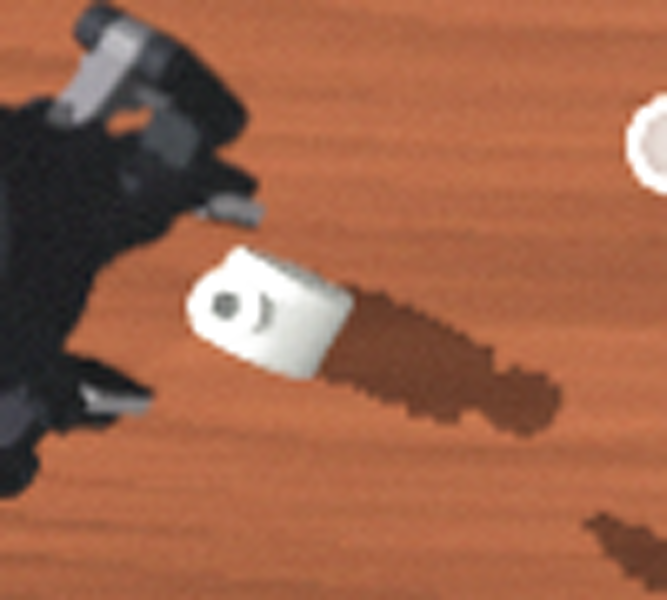

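Request:
drive_tool([
  [0.6, 0, 0, -2, 0],
  [0.6, 0, 0, -4, 0],
  [0.6, 0, 0, -5.5, 0],
  [0.6, 0, 0, -6.2, 0],
  [0.6, 0, 0, -6.2, 0],
  [0.6, 0, 0, -6.2, 0],
  [0.6, 0, 0, -6.2, 0],
  [0.6, 0, 0, -6.2, 0],
  [0.55, 0, 0, -6.2, 0],
  [0.5, 0, 0, -6.2, 0],
])

```text
time_s: 22.8
tcp_pos: [0.542, 0.3913, 0.0918]
orientation: [[0.457, 0.889, 0.0], [0.889, -0.457, 0.0], [0.0, 0.0, -1.0]]
wrist_force: [-0.7, -0.3, 0.0]
width: 0.0429
```

```bash
python3 st.py scene s14 440 270 520 350
```

```text
22.8 [0.542  0.3913 0.0918] jaw -0.475 w 0.0429 F [-0.7 -0.3  0. ] j [0.45 0.62 1.47 0.   1.05 0.92]
```

View pics/s14.png

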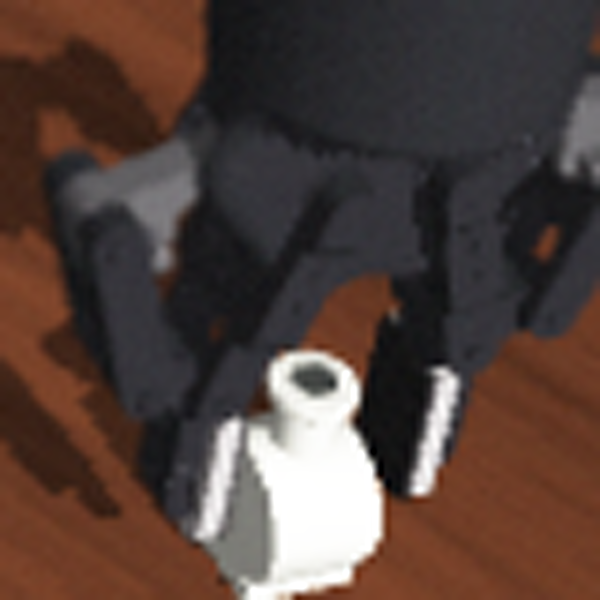

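Request:
drive_tool([
  [0.45, 0, 0, 0, 0],
  [0.4, 0, 0, 0, 0],
  [0.35, 0, 0, 0, 0],
  [0.3, 0, 0, 0, 0],
  [0.25, 0, 0, 0, 0],
  [0.2, 0, 0, 0, 0],
  [0.2, 0, 0, 0, 0],
  [0.2, 0, 0, 0, 0],
  [0.2, 0, 0, 0, 0],
  [0.2, 0, 0, 0.5, 0],
])

```text
time_s: 23.85
tcp_pos: [0.5412, 0.3908, 0.0955]
orientation: [[0.457, 0.889, -0.002], [0.889, -0.457, -0.001], [-0.002, -0.001, -1.0]]
wrist_force: [-1.1, 0.3, -1.4]
width: 0.0245
```

```bash
python3 st.py scene s15 440 270 520 350
```

```text
23.85 [0.5412 0.3908 0.0955] jaw -0.475 w 0.0245 F [-1.1  0.3 -1.4] j [ 0.45  0.62  1.47 -0.    1.05  0.92]
```

View pics/s15.png

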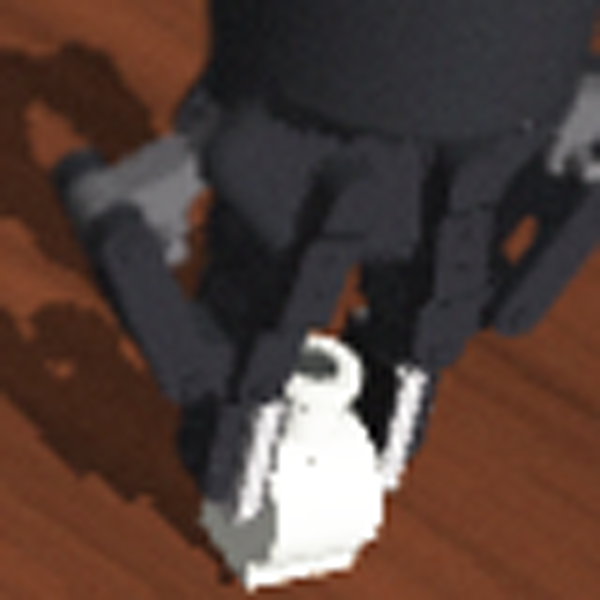

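Request:
drive_tool([
  [0.2, 0, 0, 0.5, 0],
  [0.2, 0, 0, 1.5, 0],
  [0.2, 0, 0, 3, 0],
  [0.2, 0, 0, 5, 0],
  [0.2, 0, 0, 7, 0],
  [0.2, 0, 0, 9, 0],
  [0.2, 0, 0, 9, 0],
  [0.2, 0, 0, 9, 0],
  [0.2, 0, 0, 9, 0],
  [0.2, 0, 0, 9, 0],
])

```text
time_s: 24.9
tcp_pos: [0.5411, 0.3908, 0.1849]
orientation: [[0.457, 0.889, -0.002], [0.889, -0.457, -0.001], [-0.002, -0.002, -1.0]]
wrist_force: [0.3, -0.3, -0.9]
width: 0.0247
```

```bash
python3 st.py scene s16 440 220 540 320
```

```text
24.9 [0.5411 0.3908 0.1849] jaw -0.475 w 0.0247 F [ 0.3 -0.3 -0.9] j [0.45 0.5  1.44 0.   1.2  0.92]
```

View pics/s16.png

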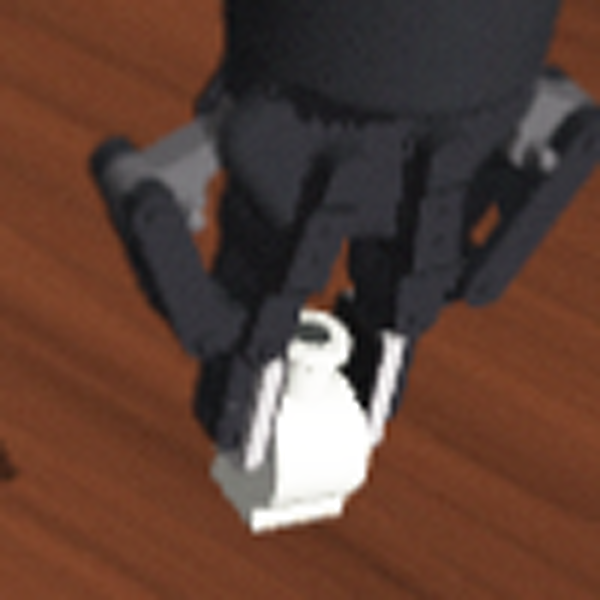

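Request:
drive_tool([
  [0.2, -0.5, -1.5, 0, 0.04],
  [0.2, -1.3, -4.3, 0, 0.1],
  [0.2, -2.2, -7.5, 0, 0.16],
  [0.2, -3.2, -10.7, 0, 0.22],
  [0.2, -4.2, -14, 0, 0.28],
  [0.2, -5.2, -17.4, 0, 0.34],
  [0.2, -6.2, -20.8, 0, 0.39],
  [0.2, -7.2, -24, 0, 0.39],
  [0.2, -7.7, -25.7, 0, 0.39],
  [0.2, -7.8, -26.1, 0, 0.39],
])

```text
time_s: 25.95
tcp_pos: [0.4631, 0.1287, 0.1859]
orientation: [[0.087, 0.996, -0.001], [0.996, -0.087, -0.0], [-0.0, -0.001, -1.0]]
wrist_force: [-0.1, 0.6, -0.3]
width: 0.0251
```

Request:
drive_tool([
  [0.2, 0, 0, -1, 0],
  [0.2, 0, 0, -2, 0],
  [0.2, 0, 0, -3.5, 0],
  [0.2, 0, 0, -5, 0],
  [0.2, 0, 0, -5.5, 0],
  [0.2, 0, 0, -5.5, 0],
  [0.2, 0, 0, -5.5, 0],
  [0.2, 0, 0, -5.5, 0],
  [0.2, 0, 0, -5.5, 0],
  [0.2, 0, 0, -5.5, 0],
])

```text
time_s: 26.95
tcp_pos: [0.4642, 0.1302, 0.1319]
orientation: [[0.085, 0.996, 0.001], [0.996, -0.085, 0.0], [0.0, 0.001, -1.0]]
wrist_force: [-0.3, -1.4, -1.1]
width: 0.0255
```

```bash
python3 st.py scene s17 320 160 440 280
```

```text
26.95 [0.4642 0.1302 0.1319] jaw -0.085 w 0.0255 F [-0.3 -1.4 -1.1] j [0.03 0.21 1.96 0.   0.96 0.11]
```

View pics/s17.png

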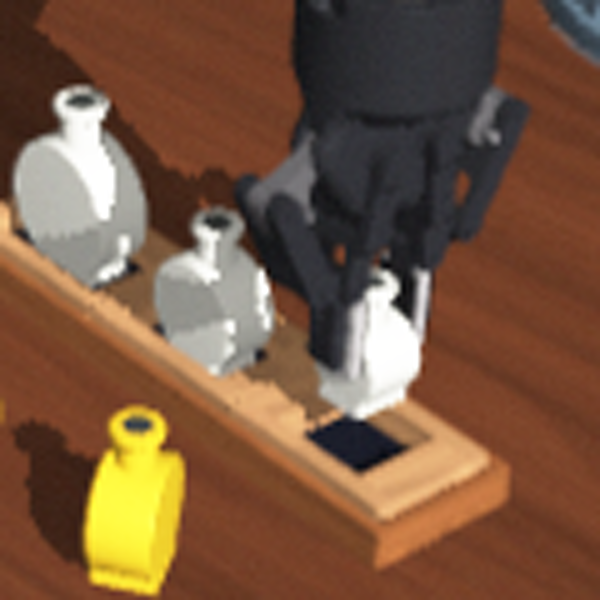

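Request:
drive_tool([
  [0.2, 0, 0, -1, 0],
  [0.2, 0, 0, -1.8, 0],
  [0.2, 0, 0, -2.3, 0],
  [0.2, 0, 0, -2.6, 0],
  [0.2, 0, 0, -2.7, 0],
  [0.2, 0, 0, -2.8, 0],
  [0.2, 0, 0, -2.9, 0],
  [0.2, 0, 0, -3.0, 0],
  [0.2, 0, 0, -3.0, 0],
  [0.2, 0, 0, -3.0, 0],
])

```text
time_s: 28.0
tcp_pos: [0.4639, 0.1302, 0.1015]
orientation: [[0.085, 0.996, 0.0], [0.996, -0.085, 0.0], [0.0, 0.0, -1.0]]
wrist_force: [-0.1, 0.2, -0.9]
width: 0.025
```

Request:
drive_tool([
  [0.2, 0, 0, -0.05, 0],
  [0.2, 0, 0, -0.05, 0],
  [0.2, 0, 0, -0.1, 0],
  [0.2, 0, 0, -0.1, 0],
  [0.2, 0, 0, -0.15, 0],
  [0.2, 0, 0, -0.15, 0],
  [0.2, 0, 0, -0.15, 0],
  [0.2, 0, 0, -0.15, 0],
  [0.2, 0, 0, -0.15, 0],
  [0.2, 0, 0, -0.15, 0],
])

```text
time_s: 29.0
tcp_pos: [0.4639, 0.1302, 0.1004]
orientation: [[0.085, 0.996, -0.0], [0.996, -0.085, -0.0], [-0.0, -0.0, -1.0]]
wrist_force: [-2.7, -0.3, 6.1]
width: 0.025
```

```bash
python3 st.py scene s18 320 160 440 280
```

```text
29.0 [0.4639 0.1302 0.1004] jaw -0.085 w 0.025 F [-2.7 -0.3  6.1] j [ 0.03  0.28  1.97 -0.    0.9   0.11]
```

View pics/s18.png

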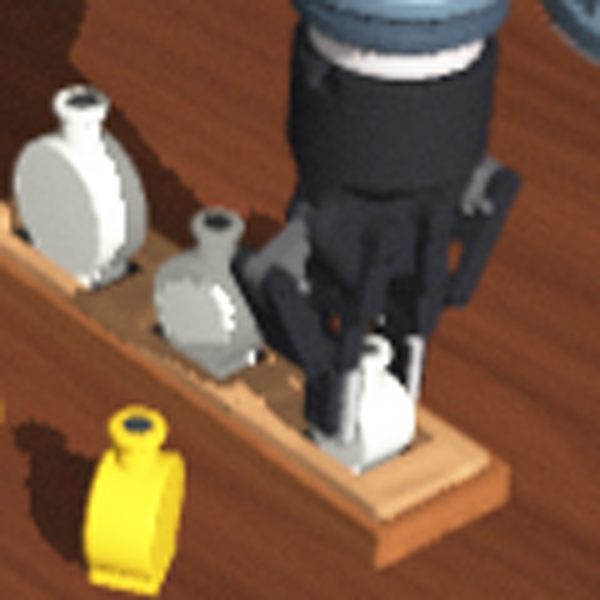

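Request:
drive_tool([
  [0.2, 0, 0, 0.02, 0],
  [0.25, 0, 0, 0.04, 0],
  [0.3, 0, 0, 0.05, 0],
  [0.35, 0, 0, 0.05, 0],
  [0.4, 0, 0, 0.05, 0],
  [0.45, 0, 0, 0.05, 0],
  [0.5, 0, 0, 0.05, 0],
  [0.5, 0, 0, 0.05, 0],
  [0.5, 0, 0, 1.5, 0],
  [0.5, 0, 0, 3, 0],
])

```text
time_s: 30.05
tcp_pos: [0.4633, 0.1302, 0.1297]
orientation: [[0.085, 0.996, -0.002], [0.996, -0.085, -0.0], [-0.0, -0.002, -1.0]]
wrist_force: [1.2, -0.2, -0.3]
width: 0.0423
```

Request:
drive_tool([
  [0.5, 0, 0, 3, 0],
  [0.5, 0, 0, 6, 0],
  [0.5, 0, 0, 9, 0],
  [0.5, 0, 0, 12, 0],
  [0.5, 0, 4, 14, 0],
  [0.5, 0, 8, 14, 0],
  [0.5, 0, 12, 14, 0],
  [0.5, 0, 16, 14, 0],
  [0.5, 0, 20, 14, 0],
  [0.5, 0, 24, 14, 0],
])

```text
time_s: 31.05
tcp_pos: [0.4635, 0.3719, 0.2698]
orientation: [[0.085, 0.996, 0.0], [0.996, -0.085, -0.0], [-0.0, 0.0, -1.0]]
wrist_force: [0.4, 0.1, 0.5]
width: 0.0428
```

Request:
drive_tool([
  [0.5, 0, 4, 0, 0],
  [0.5, 0, 8, 0, 0],
  [0.5, 0, 10, 0, 0],
  [0.5, 0, 10, 0, 0],
  [0.5, 0, 10, 0, 0],
  [0.5, 0, 10, 0, 0],
  [0.5, 0, 10, 0, 0],
  [0.5, 0, 10, 0, 0],
  [0.5, 0, 10, 0, 0],
  [0.5, 0, 10, 0, 0],
])

```text
time_s: 32.05
tcp_pos: [0.464, 0.4699, 0.2701]
orientation: [[0.085, 0.996, 0.0], [0.996, -0.085, 0.0], [0.0, 0.0, -1.0]]
wrist_force: [0.6, -0.1, -0.4]
width: 0.0424
```

```bash
python3 st.py scene s19 200 130 440 290;python3 st.py top t19 0 0 640 480
python3 - <<'E'
from fit import *
render.z=.009
im={'top':cv2.imread('pics/t19_full.png'),'scene':cv2.imread('pics/s19_full.png')}
for k,p in(('large',(.449,-.049)),('medium',(.4565,.0405)),('small',(.464,.130))):
    c={n:proj([*p,.04],info(n))[0].round().astype(int) for n in im};print(k,c)
for l in('bottle_round','bottle_square'):
    for n in im:
        for d in arm.look_for(l,n)[:1]: print(l,n,round(d['p'],2),np.round(np.array(d['extent'])*[640,480,640,480]))
E
```

```text
32.05 [0.464  0.4699 0.2701] jaw -0.085 w 0.0424 F [ 0.6 -0.1 -0.4] j [0.61 0.4  1.41 0.   1.34 0.7 ]
32.1 [0.464 0.47  0.27 ] jaw -0.085 w 0.0425 F [0.4 0.  0.7] j [ 0.61  0.4   1.41 -0.    1.34  0.7 ]
large {'top': array([344, 310]), 'scene': array([336, 201])}
medium {'top': array([297, 304]), 'scene': array([363, 219])}
small {'top': array([251, 299]), 'scene': array([392, 239])}
bottle_round top 0.58 [415. 210.  28.  26.]
bottle_round scene 0.96 [224. 212.  23.  30.]
bottle_square top 0.78 [526. 280.  41.  24.]
bottle_square scene 0.88 [222. 158.  28.  35.]
```

View pics/s19.png

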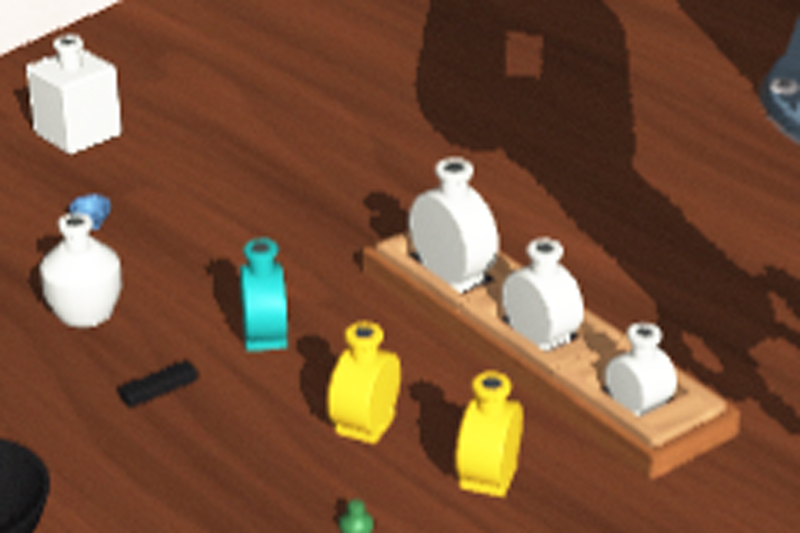

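View pics/t19.png

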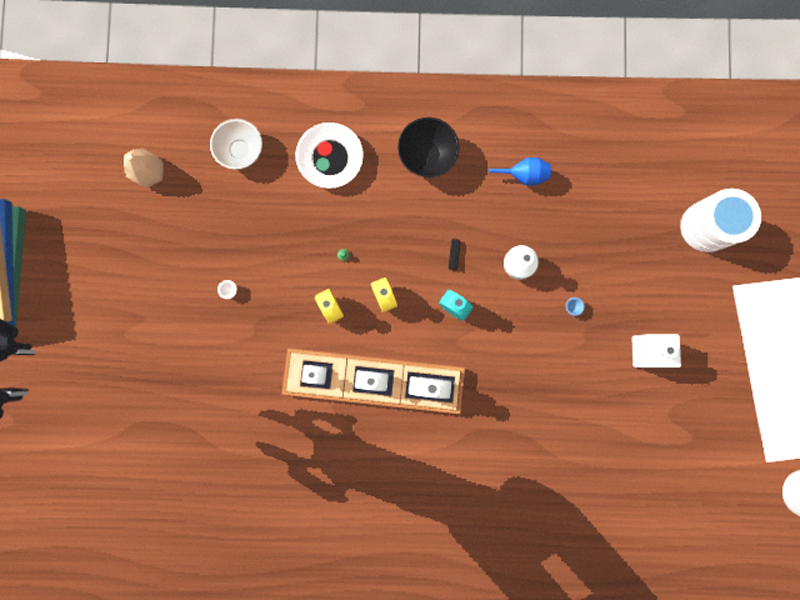

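All three flasks stand centred in their wells in both views, the bottles haven't moved (detections within about 2 px of the start), and the arm is clear.

```bash
python3 -c "
from plant import arm
print(arm.hand_in())"
```

```text
the job is handed in; nothing more can be done
None
```

I packed the three white disc flasks, each in the well of its size, and handed the job in at about 32 s of the 80 s allowed. The yellow and turquoise look-alikes and the round and square bottles were left alone.

- **Setting down:** each flask was lowered until the wrist force showed contact at floor height, then released. The medium and small touched down at about 5–6 N. The large one was pressed to about 25 N before I backed off 2 mm and released it, well under the 120 N wrist limit.
- **Position:** the last pictures from both cameras show all three flasks upright and centred in their slots, with the gripper well clear. A silhouette fit put the large flask 2.5 mm from its well's centre. I did not run that fit on the medium and small ones after placing them.
- **Other bottles:** both are upright and within about 2 px of where they were first detected, roughly 4 mm.
- **Disagreements:** the two cameras differed by 1–2 mm on the flask positions. The scene camera put the wells about 10 mm off from the top camera, because the well walls hid part of each floor. I used the top camera for the wells, and the flasks went in without trouble.

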